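# Stack tube-rotor discs with alternating tabs on a splined hub

### The arm

A 7-joint arm with a two-finger parallel gripper is mounted at the origin on the work surface. World frame = base frame: x ahead of the robot, y to its left, z up, the work surface at z = 0. Lengths are in m, angles in rad, forces in N, time in s.
With the tool pointing down it reaches from about 0.4 to 0.85 m from the base axis. Payload 4.5 kg.
Tool frame: the origin (TCP) lies at the very end of the fingers, on their centre line; the grasp point (between the pads) lies 19 mm behind it (r.grip_point_offset is the distance from the TCP to the grasp point, in m); y points along the fingers, x is the direction in which the jaws open and shut, and the axes are right-handed (so a half turn about y gives the same grasp; the last joint's range is limited). The gripper opens to 88 mm and grips with 3 to 60 N. Pads are 18 mm wide; open, the fingers measure 123 mm over their backs; the gripper's body (75 mm by 187 mm) begins 45 mm behind the grasp point.
Start: joints at [1.29, 0.689, -0.195, 1.565, 0.157, 0.902, -0.215], TCP at [0.194, -0.594, 0.239] pointing down, gripper open.
Joint ranges: [-3.01, 3.01], [-0.46, 2.08], [-1.47, 1.51], [0.13, 2.56], [-1, 4.14], [0.04, 2.09], [-2.66, 2.66]. Speed limits (rad/s): [2.57, 2.57, 3.14, 3.14, 3.14, 3.14, 3.14].

### API

Orientations are given as a unit quaternion [x, y, z, w].
In Python, from plant import get_state, snapshot, camera_params, job, r gives the robot as it stands.
- The arm moves only by the tool carry_out, never from a script. Its arguments are lists of equal length, an entry for each row: "offset": the shift along the world's x, y, z in m, a list of three; "twist": the turn about the world's z in degrees. In form: {"offset": [[tx, ty, tz], ...], "twist": [twist, ...]}. A call has 1 to 8 rows; each row shifts and turns the commanded pose from where the row before left it; what a row does not reach is not made up. A row lasts 1/8 s, in which the tool goes at most 62.5 mm and 10.7 degrees, less where a joint would pass 70% of its speed; a pose out of reach is approached as far as the arm can. A call with a gripper value outside its range is refused whole. "grip" is the finger opening in m, from 0 to 0.0881, set as the call begins (left out, the last holds). The fingers move at their own pace and stop on an object; "newtons" is the grip in N (left out, the last holds). Time passes only in rows, so rows that do not move let the fingers close. It gives the time, the measured TCP pose, the force and the opening at its end, in the units of the state.
- get_state(): the state, without advancing time (a new reading comes with each control period).
- snapshot(name): name is "side" or "top" or "wrist"; returns the picture (400x640x3 uint8, red, green, blue); there is no depth.
- camera_params(name): a dict with "camera_matrix" (3x3 intrinsics, pixels), "dist_coeffs" ([k1, k2, p1, p2, k3] as OpenCV has them; the pictures are not rectified), "eye" and "orientation" of the camera in the world. Camera axes: x right, y up, looking along -z (the intrinsics and any distortion apply to the point x, -y, -z); pixel columns grow to the right and rows downward; lengths in m; the calibration is good to about 2 mm. A picture is of the moment at which its call begins: read the wrist's pose just before it. camera_params takes no time and is no camera call; for the wrist camera it gives the pose at the moment of the call.
- job.finish_job(): hands the job in, once; it reports no verdict.
The state is a dict: "clock": time; "q": joint angles; "qd": joint speeds; "joint_torque": joint torques, N m; "tool_pos": TCP position; "eef_rot": TCP orientation; "contact_force": force on the tool from outside, world axes, zero at the start; "moment": the same for the moment, N m; "opening": opening from 0.0 (shut) to 1.0 (fully open).
Only numpy, scipy, OpenCV 4.12 (cv2) and the standard library are available. Lean on these libraries where they do the work, as an engineer would, in place of code of your own. Each camera call takes 0.05 s, during which the arm holds its last target. There are 200 camera calls.

### The job

The tube rotor on the bench already carries one smooth disc on its splined hub. Lower the toothed disc with the tab onto the hub, its tab pointing to the opposite side from the tab of the disc already there, then the loose smooth disc with the tab on top of it, its tab above that of the first disc, so that the tabs alternate and the rotor is balanced. Both discs must sit fully down, flat on the one below.

Things in the scene. Friction and masses are not known exactly. Their poses are not given: they have to be found in the camera images.
- hub: Fixed rotor stand: dark steel foot 120 mm wide, 20 high, one smooth tabbed disc locked on it (z 20 to 50 mm). Origin: centre of foot's underside, z up, +x towards the mounted tab. Upright post: 16 mm round core, cone top at z 128, two round ribs along it (32 mm over both, along x; 8 thick; top z 110). Discs have 4 mm play. The next disc's underside rests at z 50, the one after at z 80.
- hub_tab (a point): Outer end of the tab of the disc already mounted on the hub, on its top face: 80 mm from the post's axis along hub +x, 28 mm above the bench.
- toothed_disc: Loose disc with 12 square rim teeth (112 mm over tips) and one tab; not the tabless 80 mm one. White, 80 to 170 g. Origin: centre of underside, z up. Plate 8 mm thick; tab 24 mm wide to 80 mm out along +x. Central collar, 52 (x) x 46 mm (y), top at z 30: grip across its 46 mm. Bore 24 mm wide (y), with 16 mm wide slots reaching x = +-20: goes on the hub only with x along hub x, either way round. 
- smooth_disc: Loose disc with plain round rim (108 mm) and one tab; not the tabless 92 mm lid. White, 80 to 170 g. Origin: centre of underside, z up. Plate 8 mm thick; tab 24 mm wide to 80 mm out along +x. Central collar, 52 (x) x 46 mm (y), top at z 30: grip across its 46 mm. Bore 24 mm wide (y), with 16 mm wide slots reaching x = +-20: goes on the hub only with x along hub x, either way round. 
Mind the look-alikes: they are no part of the job. Leave any brown look-alike of the toothed_disc alone. What is shaped like the smooth_disc but red is not meant.

How it is judged:
On the way:
1. the toothed disc is fully down on the hub, on the mounted disc, tab opposite to the mounted disc's tab (horizontal distance between toothed_disc and hub below 0.012 m and z of toothed_disc in the frame of hub between 0.044 and 0.057 m and angle between the x axis of toothed_disc and the x axis of hub, either way round below 0.44 rad and x of hub_tab in the frame of toothed_disc below -0.06 m and angle between toothed_disc's own z axis and vertical below 0.14 rad), for 0.2 s.
At the end, for the whole second after the job is handed in: At rest on the hub: toothed disc (underside 44 to 57 mm up) with its tab opposite the mounted tab, smooth disc on it (74 to 88 mm) with its tab on the mounted tab's side; each within 12 mm of the hub axis, x axis within 25 degrees of the hub's, tilt under 8 degrees (all of step 1 and horizontal distance between smooth_disc and hub below 0.012 m and z of smooth_disc in the frame of hub between 0.074 and 0.088 m and angle between the x axis of smooth_disc and the x axis of hub, either way round below 0.44 rad and x of hub_tab in the frame of smooth_disc above 0.06 m and angle between smooth_disc's own z axis and vertical below 0.14 rad and linear speed of each of toothed_disc, smooth_disc below 0.02 m/s); the robot touches nothing.
It also fails if it takes over 64 s, if anything falls off the work surface, if the arm or the gripper's body presses on something with over 40 N, if the wrist force passes 120 N, or if a joint passes its speed limit or range.

## Working session

There is one attempt and no reset: what is moved stays moved. The work goes in short steps, Python scripts to look and compute and a tool call to move; the robot and the scene stay as the last step left them, time stands still between calls to the robot, and variables do not carry over. Pictures are saved under pics/ and viewed, about 8 in all and at most 12, crops included, and the job is handed in when it is done.

Besides the shell and the picture viewer there is one more tool, called after ">>>" as name(argument=value, ...), one argument or row to a line, values as JSON. carry_out: Moves the arm, as the interface text tells. Its arguments: {"type":"object","properties":{"offset":{"type":"array"},"twist":{"type":"array"},"grip":{"type":"number"},"newtons":{"type":"number"}},"required":["offset","twist"]}

```bash
mkdir -p pics
cat > h.py <<'E'
import numpy as np, cv2
from scipy.spatial.transform import Rotation as R
from plant import get_state, snapshot, camera_params, job, r
def save(n,im): cv2.imwrite('pics/'+n+'.png',im[...,::-1])
def ray(c,uv):
    K=np.array(c['camera_matrix']);d=np.array(c['dist_coeffs'])
    p=cv2.undistortPoints(np.array(uv,float).reshape(-1,1,2),K,d)[:,0]
    v=np.c_[p[:,0],-p[:,1],-np.ones(len(p))]
    return np.array(c['eye']),R.from_quat(c['orientation']).apply(v)
def toplane(c,uv,z):
    e,v=ray(c,uv); return e+v*((z-e[2])/v[:,2])[:,None]
E
python3 - <<'E'
from h import *
for n in('top','side'):
    im=snapshot(n);save(n+'0',im);c=camera_params(n);print(n,c)
s=get_state();print(s)
E
```

```text
top {'camera_matrix': array([[377.05392891,   0.        , 323.5280468 ],
       [  0.        , 377.05392891, 196.97531847],
       [  0.        ,   0.        ,   1.        ]]), 'dist_coeffs': array([-0.01605257,  0.        ,  0.        ,  0.        ,  0.        ]), 'eye': array([0.29359653, 0.01318973, 1.03359523]), 'orientation': array([-0.06847817,  0.06959271,  0.71121955, -0.69615685])}
side {'camera_matrix': array([[389.61906052,   0.        , 323.35956207],
       [  0.        , 389.61906052, 191.26989668],
       [  0.        ,   0.        ,   1.        ]]), 'dist_coeffs': array([-0.02510203,  0.        ,  0.        ,  0.        ,  0.        ]), 'eye': array([ 0.14987827, -0.42137852,  0.69349833]), 'orientation': array([ 0.33711918, -0.11573829, -0.29978395,  0.88492084])}
{'clock': 0.1, 'q': array([ 1.28981021,  0.68988733, -0.19450819,  1.56618917,  0.15730524,
        0.90250699, -0.21509487]), 'qd': array([ 3.90837934e-04, -1.38081103e-03, -4.14198687e-04, -3.75687703e-03,
        8.52833641e-05, -8.57161626e-04, -4.95525021e-04]), 'joint_torque': array([-1.85068253e-03, -5.28499818e+01, -1.27088808e+00, -1.53835416e+01,
       -5.25181345e-02,  2.01082032e-03,  1.89530192e-05]), 'tool_pos': array([ 0.19329182, -0.59378866,  0.23801147]), 'eef_rot': array([-0.57191124,  0.41591089, -0.41494445,  0.57250045]), 'contact_force': array([0.52337717, 0.76204846, 0.68109607]), 'moment': array([-0.03790803, -0.01472605, -0.03283352]), 'opening': 0.9963375020859232}
```

View pics/top0.png

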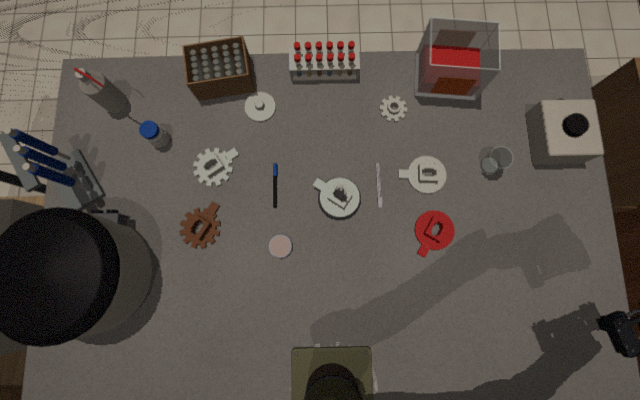

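View pics/side0.png

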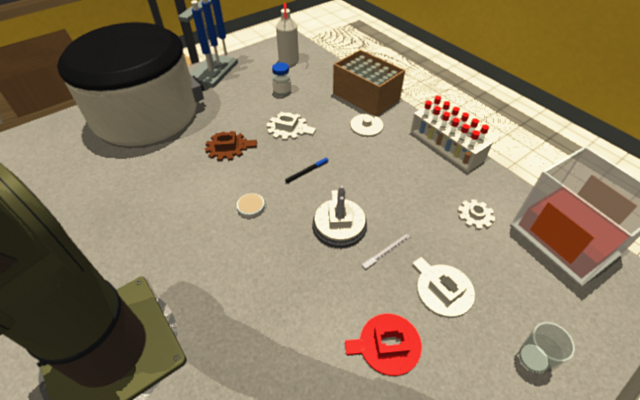

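```bash
cat > crop.py <<'E'
from h import *
im=cv2.imread('pics/top0.png');c=camera_params('top')
out=[]
for n,u,v,z in(('toothed',213,167,.008),('smooth',427,174,.008),('hub',339,198,.028)):
    p=im[v-32:v+32,u-32:u+32]
    out.append(cv2.resize(p,(264,264),interpolation=cv2.INTER_CUBIC))
    hsv=cv2.cvtColor(im,cv2.COLOR_BGR2HSV)
    m=cv2.inRange(hsv,(0,0,135),(180,70,255)); 
    k=np.zeros_like(m);k[v-32:v+32,u-32:u+32]=255;m&=k
    cs,_=cv2.findContours(m,cv2.RETR_EXTERNAL,cv2.CHAIN_APPROX_NONE)
    q=max(cs,key=cv2.contourArea)
    P=toplane(c,q[:,0,:],z)[:,:2].astype(np.float32)
    ctr=P.mean(0)
    for _ in range(20):
        d=np.linalg.norm(P-ctr,axis=1); g=P[d<.062]
        A=np.c_[2*g,np.ones(len(g))];s=np.linalg.lstsq(A,(g**2).sum(1),rcond=None)[0];ctr=s[:2]
    d=np.linalg.norm(P-ctr,axis=1);t=P[d>.065].mean(0) if (d>.065).any() else P[d.argmax()]
    print(n,cv2.contourArea(q),ctr.round(4),'R',np.sqrt(s[2]+ctr@ctr).round(4),'maxr',d.max().round(4),'yaw',np.degrees(np.arctan2(*(t-ctr)[::-1])).round(1))
cv2.imwrite('pics/crop0.png',np.hstack(out))
s=get_state();Rm=R.from_quat(s['eef_rot']).as_matrix();print(Rm.round(2));c=camera_params('wrist');print(c,R.from_quat(c['orientation']).as_matrix().round(2))
E
python3 crop.py
```

```text
toothed 946.0 [0.5927 0.3206] R 0.0491 maxr 0.0788 yaw -55.2
smooth 1121.0 [ 0.5573 -0.2809] R 0.0529 maxr 0.0776 yaw 86.7
hub 1203.5 [ 0.4937 -0.0329] R 0.0524 maxr 0.0795 yaw 55.7
[[ 0.31 -0.    0.95]
 [-0.95  0.    0.31]
 [-0.   -1.   -0.  ]]
{'camera_matrix': array([[311.2149966 ,   0.        , 317.77997087],
       [  0.        , 311.2149966 , 206.17263175],
       [  0.        ,   0.        ,   1.        ]]), 'dist_coeffs': array([-0.01054403,  0.        ,  0.        ,  0.        ,  0.        ]), 'eye': array([ 0.26111   , -0.5710157 ,  0.38427598]), 'orientation': array([-0.1108809 ,  0.08130591, -0.58224973,  0.80129897])} [[ 0.31  0.92  0.26]
 [-0.95  0.3   0.08]
 [-0.   -0.27  0.96]]
```

View pics/crop0.png

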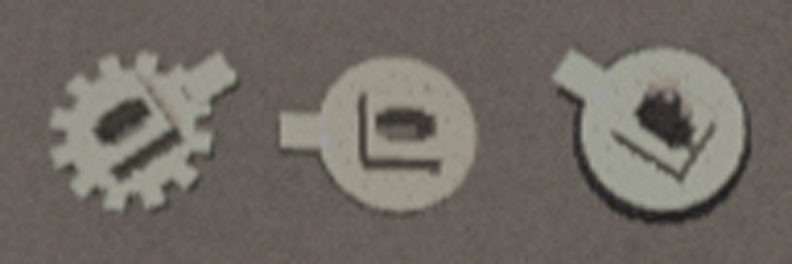

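Toothed candidates in the top view are the white one with tab (213,167), the brown one (200,228) and the tabless one (393,108). Smooth candidates are the white one with tab (427,174), the red one (435,230) and the tabless lid (260,107). The crop confirms (213,167) is white, toothed and tabbed, and (427,174) is white, smooth and tabbed. The hub is at (339,198). I'm moving to the toothed disc.

>>> carry_out(
  offset=[
    [0.04, 0.03, 0],
    [0.04, 0.03, 0],
    [0.04, 0.03, 0],
    [0.04, 0.03, 0],
    [0.04, 0.03, 0],
    [0.04, 0.03, 0],
    [0.04, 0.03, 0],
    [0.04, 0.03, 0],
  ],
  twist=[6, 6, 6, 6, 6, 6, 6, 6],
  grip=0.088,
)

```text
clock: 1.1
tool_pos: [0.5144, -0.3532, 0.2384]
eef_rot: [-0.692, 0.146, -0.145, 0.692]
contact_force: [0.6, -0.3, 0.6]
opening: 1.001
```

>>> carry_out(
  offset=[
    [0.01, 0.042, 0],
    [0.01, 0.042, 0],
    [0.01, 0.042, 0],
    [0.01, 0.042, 0],
    [0.01, 0.042, 0],
    [0.01, 0.042, 0],
    [0.01, 0.042, 0],
    [0.01, 0.042, 0],
  ],
  twist=[5, 5, 5, 5, 5, 5, 5, 5],
)

```text
clock: 2.1
tool_pos: [0.5935, -0.0172, 0.2384]
eef_rot: [0.7, 0.099, -0.1, -0.7]
contact_force: [0.7, 0.5, 0.4]
opening: 0.998
```

>>> carry_out(
  offset=[
    [0, 0.042, -0.01],
    [0, 0.042, -0.01],
    [0, 0.042, -0.01],
    [0, 0.042, -0.01],
    [0, 0.042, -0.01],
    [0, 0.042, -0.01],
    [0, 0.042, -0.01],
    [0, 0.042, -0.01],
  ],
  twist=[4, 4, 3, 3, 3, 2, 0, 0],
)

```text
clock: 3.1
tool_pos: [0.5933, 0.3186, 0.1578]
eef_rot: [0.675, 0.212, -0.213, -0.674]
contact_force: [-0.1, 0.7, 0.0]
opening: 1.0
```

```bash
cat > w.py <<'E'
from h import *
import sys
def yaw():
    x=R.from_quat(get_state()['eef_rot']).apply([1,0,0]);return np.degrees(np.arctan2(x[1],x[0]))
n=sys.argv[1];c=camera_params('wrist');s=get_state();print('tcp',s['tool_pos'].round(4),'jaw yaw',yaw().round(2))
im=snapshot('wrist');save(n,im);np.save('pics/'+n+'.npy',np.r_[np.array(c['eye']),np.array(c['orientation'])])
E
python3 w.py w1
```

```text
tcp [0.5933 0.3186 0.1578] jaw yaw 35.03
```

View pics/w1.png

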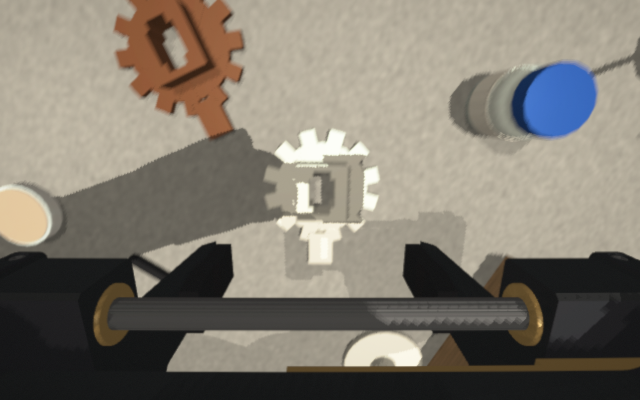

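```bash
python3 -c "
import cv2
im=cv2.imread('pics/w1.png')[120:275,250:395]
cv2.imwrite('pics/w1c.png',cv2.resize(im,None,fx=3.8,fy=3.8,interpolation=cv2.INTER_CUBIC))"
```

```text
(no output)
```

View pics/w1c.png

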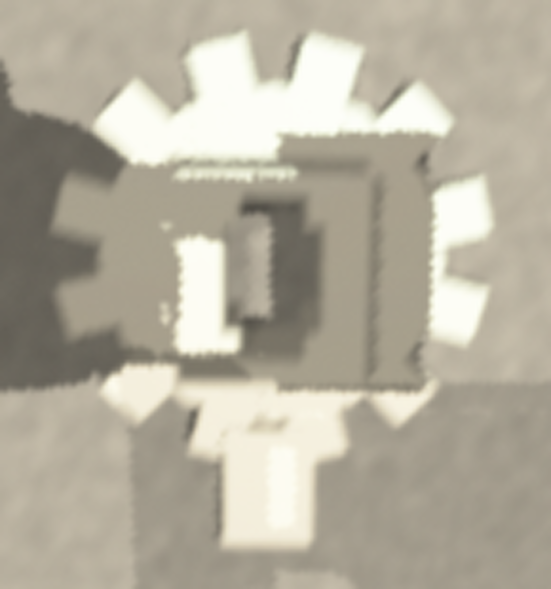

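```bash
cat >> h.py <<'E'
def wcam(n):
    c=dict(camera_params('wrist'));a=np.load('pics/'+n+'.npy');c['eye']=a[:3];c['orientation']=a[3:];return c
def circ(g):
    A=np.c_[2*g,np.ones(len(g))];s=np.linalg.lstsq(A,(g**2).sum(1),rcond=None)[0];return s[:2],np.sqrt(s[2]+s[:2]@s[:2])
E
python3 - <<'E'
from h import *
c=wcam('w1')
f=lambda p,z:toplane(c,np.array(p,float)/3.8+[250,120],z)[:,:2]
P=f([(56,203),(61,312),(490,203),(480,316),(216,43),(335,41)],.008)
ctr,r_=circ(P);T=f([(222,548),(312,548)],.008);t=T.mean(0)
print(ctr.round(4),r_,np.linalg.norm(t-ctr),np.linalg.norm(T[0]-T[1]),np.degrees(np.arctan2(*(t-ctr)[::-1])))
C=f([(168,160),(370,160),(168,385),(370,385)],.03);print(C.round(4),C.mean(0))
E
```

```text
[0.5952 0.3252] 0.05645280155586042 0.08102772715795241 0.02475284584092738 -55.8568731062012
[[0.5587 0.3346]
 [0.597  0.3614]
 [0.5892 0.2889]
 [0.6297 0.3172]] [0.59364125 0.32552052]
```

>>> carry_out(
  offset=[
    [0.002, 0.007, -0.02],
    [0, 0, -0.03],
    [0, 0, -0.03],
    [0, 0, -0.025],
    [0, 0, -0.02],
    [0, 0, -0.015],
    [0, 0, 0],
    [0, 0, 0],
  ],
  twist=[-1, 0, 0, 0, 0, 0, 0, 0],
)

```text
clock: 4.15
tool_pos: [0.5961, 0.3251, 0.0195]
eef_rot: [-0.676, -0.207, 0.206, 0.676]
contact_force: [0.6, 0.3, -0.7]
opening: 0.995
```

>>> carry_out(
  offset=[
    [0, 0, 0],
    [0, 0, 0],
    [0, 0, 0],
    [0, 0, 0],
    [0, 0, 0],
    [0, 0, 0],
  ],
  twist=[0, 0, 0, 0, 0, 0],
  grip=0.03,
  newtons=25,
)

```text
clock: 4.9
tool_pos: [0.595, 0.3243, 0.0187]
eef_rot: [0.676, 0.207, -0.207, -0.676]
contact_force: [-2.4, -1.7, 2.6]
opening: 0.517
```

>>> carry_out(
  offset=[
    [0, 0, 0.02],
    [0, 0, 0.03],
    [0, 0, 0.04],
    [0, 0, 0.04],
    [0, 0, 0.04],
    [0, 0, 0.02],
    [0, 0, 0],
    [0, 0, 0],
  ],
  twist=[0, 0, 0, 0, 0, 0, 0, 0],
)

```text
clock: 5.9
tool_pos: [0.5949, 0.3239, 0.2071]
eef_rot: [0.677, 0.206, -0.208, -0.676]
contact_force: [-0.2, -0.0, -1.2]
opening: 0.521
```

>>> carry_out(
  offset=[
    [-0.008, -0.03, 0],
    [-0.008, -0.04, 0],
    [-0.014, -0.04, 0],
    [-0.014, -0.04, 0],
    [-0.014, -0.04, 0],
    [-0.014, -0.04, 0],
    [-0.014, -0.04, 0],
    [-0.014, -0.04, 0],
  ],
  twist=[-5, -6, -6, -6, -6, -6, -6, -6],
)

```text
clock: 6.9
tool_pos: [0.4941, 0.0132, 0.2074]
eef_rot: [0.703, -0.082, 0.08, -0.702]
contact_force: [0.2, -0.8, -1.7]
opening: 0.521
```

>>> carry_out(
  offset=[
    [-0.015, -0.04, 0],
    [-0.015, -0.04, 0],
    [-0.015, -0.04, 0],
    [-0.015, -0.025, 0],
    [0, 0, 0],
    [0, 0, 0],
  ],
  twist=[-6, -6, -6, -3.4, 0, 0],
)

```text
clock: 7.65
tool_pos: [0.4358, -0.1293, 0.2082]
eef_rot: [-0.675, 0.209, -0.208, 0.676]
contact_force: [0.8, 0.4, -1.6]
opening: 0.521
```

```bash
python3 w.py w2
```

```text
tcp [ 0.4358 -0.1293  0.2082] jaw yaw -34.27
```

View pics/w2.png

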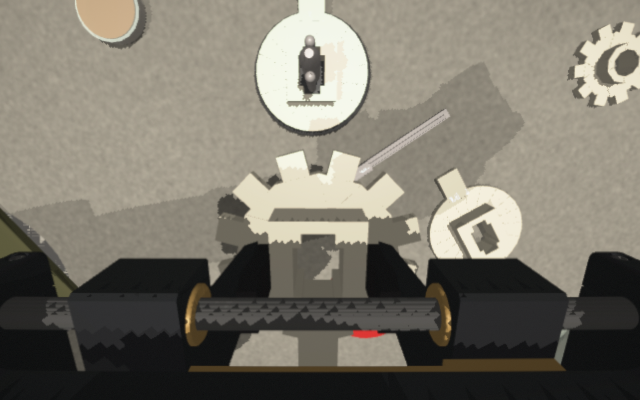

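```bash
python3 - <<'E'
from h import *
im=cv2.imread('pics/w2.png');c=wcam('w2')
hsv=cv2.cvtColor(im,cv2.COLOR_BGR2HSV);m=cv2.inRange(hsv,(0,0,195),(180,60,255))
def comp(x0,x1,y0,y1):
    k=np.zeros_like(m);k[y0:y1,x0:x1]=m[y0:y1,x0:x1]
    cs,_=cv2.findContours(k,cv2.RETR_EXTERNAL,cv2.CHAIN_APPROX_NONE);return max(cs,key=cv2.contourArea)[:,0]
for n,b,z in(('hub',(240,385,0,140),.028),('smooth',(420,530,160,275),.008)):
    q=comp(*b);q=q[q[:,1]>0];P=toplane(c,q,z)[:,:2];ctr=P.mean(0)
    for _ in range(15):
        d=np.linalg.norm(P-ctr,axis=1);k=(d<.0565)&(d>.051) if _>6 else d<.06
        ctr,r_=circ(P[k])
    d=np.linalg.norm(P-ctr,axis=1);T=P[d>.060]-ctr;a=np.degrees(np.arctan2(T[:,1],T[:,0]))
    print(n,q.min(0),q.max(0),ctr.round(4),r_.round(4),k.sum(),'tab',a.min().round(1),a.max().round(1),'mid of mean',np.degrees(np.arctan2(*T.mean(0)[::-1])).round(1),d.max())
# post tip
print('tip',toplane(c,[(309,55)],.128)[0])
q=comp(265,375,145,190);print(q[q[:,1]<165][:, :].tolist()[::4])
E
python3 -c "
import cv2
im=cv2.imread('pics/w2.png')[0:220,205:425]
cv2.imwrite('pics/w2c.png',cv2.resize(im,None,fx=2.7,fy=2.7,interpolation=cv2.INTER_CUBIC))"
```

```text
hub [256   1] [367 130] [ 0.4951 -0.0319] 0.0537 306 tab 44.3 67.2 mid of mean 54.5 0.06328514529602657
smooth [430 169] [521 257] [ 0.559  -0.2811] 0.0537 174 tab 76.7 98.8 mid of mean 87.7 0.08013063662707272
tip [ 0.49445153 -0.03336069  0.128     ]
[[299, 151], [295, 152], [291, 154], [287, 155], [283, 156], [279, 157], [276, 159], [277, 163], [367, 164], [358, 163], [359, 159], [356, 157], [352, 156], [348, 155], [344, 154], [340, 152], [336, 151], [333, 152], [332, 156], [331, 160], [330, 164], [305, 161], [304, 157], [303, 153], [300, 151]]
```

View pics/w2c.png

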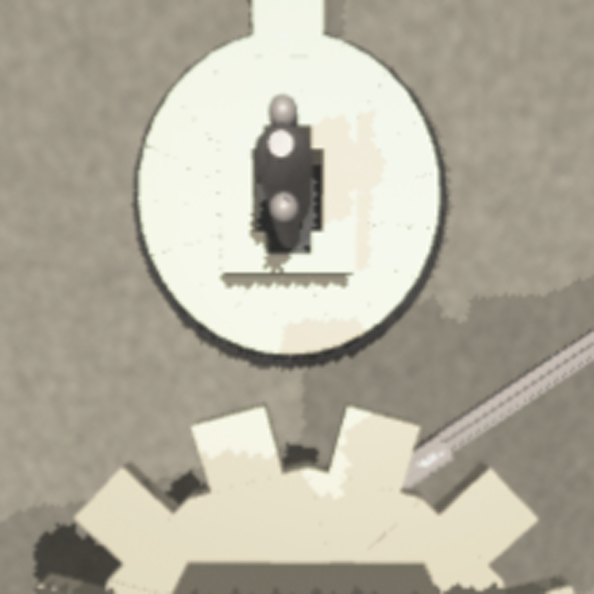

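Run:
```python
from h import *
c=wcam('w2');k=lambda p:np.array(p,float)/2.7+[205,0]
P=toplane(c,k([(285,205),(283,108)]),.110)[:,:2];d=P[1]-P[0];print('ribs',P.mean(0),np.linalg.norm(d),np.degrees(np.arctan2(d[1],d[0])))
T=toplane(c,k([(253,20),(325,20)]),.028)[:,:2];t=T.mean(0)-[.495,-.0325];print('tab',np.degrees(np.arctan2(t[1],t[0])),np.linalg.norm(T[0]-T[1]))
z=.2082-.0187+.008
Q=toplane(c,k([(229.5,416.5),(384,416.5),(101,492),(513,494)]),z)[:,:2];m=(Q[0]+Q[1])/2;d=Q[1]-Q[0]
print('teeth',np.linalg.norm(d),'fit',circ(Q));
n=np.array([-d[1],d[0]])/np.linalg.norm(d);tcp=np.array([.4358,-.1293])
n=n*np.sign(n@(m-tcp));ctr=m-n*.056*np.cos(np.radians(15));print('centre',ctr,'minus tcp',ctr-tcp,'-x yaw',np.degrees(np.arctan2(n[1],n[0])))
```

```text
ribs [ 0.49538562 -0.0326552 ] 0.023843182392313016 56.59073374191783
tab 55.13630561466274 0.024718263168800225
teeth 0.028657254453709806 fit (array([ 0.43676768, -0.12878926]), np.float64(0.05519156264188146))
centre [ 0.43640956 -0.1295049 ] minus tcp [ 0.00060956 -0.0002049 ] -x yaw 55.67453839349716
```

>>> carry_out(
  offset=[
    [0.015, 0.025, 0],
    [0.019, 0.032, 0],
    [0.015, 0.025, 0],
    [0.01, 0.015, -0.01],
    [0, 0, -0.02],
    [0, 0, -0.02],
    [0, 0, 0],
    [0, 0, 0],
  ],
  twist=[0, 0, 0, 0, 0, 0, 0, 0],
)

```text
clock: 8.7
tool_pos: [0.4951, -0.0325, 0.1591]
eef_rot: [-0.675, 0.208, -0.209, 0.676]
contact_force: [0.4, -1.0, -1.2]
opening: 0.522
```

>>> carry_out(
  offset=[
    [0, 0, -0.01],
    [0, 0, -0.01],
    [0, 0, -0.01],
    [0, 0, -0.008],
    [0, 0, -0.006],
    [0, 0, 0],
  ],
  twist=[0, 0, 0, 0, 0, 0],
)

```text
clock: 9.45
tool_pos: [0.4943, -0.0333, 0.1143]
eef_rot: [0.676, -0.209, 0.209, -0.675]
contact_force: [-0.0, 0.0, -1.0]
opening: 0.519
```

>>> carry_out(
  offset=[
    [0, 0, -0.01],
    [0, 0, -0.01],
    [0, 0, -0.01],
    [0, 0, -0.006],
    [0, 0, -0.005],
    [0, 0, -0.002],
    [0, 0, 0],
    [0, 0, 0],
  ],
  twist=[0, 0, 0, 0, 0, 0, 0, 0],
)

```text
clock: 10.45
tool_pos: [0.4947, -0.0333, 0.072]
eef_rot: [-0.676, 0.209, -0.209, 0.676]
contact_force: [0.3, -0.2, -1.5]
opening: 0.516
```

>>> carry_out(
  offset=[
    [0, 0, -0.002],
    [0, 0, 0],
  ],
  twist=[0, 0],
)

```text
clock: 10.7
tool_pos: [0.4945, -0.0333, 0.0697]
eef_rot: [0.676, -0.209, 0.209, -0.676]
contact_force: [0.4, 0.5, -1.3]
opening: 0.515
```

>>> carry_out(
  offset=[
    [0, 0, 0],
    [0, 0, 0],
    [0, 0, 0],
    [0, 0, 0],
    [0, 0, 0],
    [0, 0, 0],
  ],
  twist=[0, 0, 0, 0, 0, 0],
  grip=0.088,
)

```text
clock: 11.45
tool_pos: [0.4945, -0.0333, 0.0697]
eef_rot: [-0.676, 0.209, -0.209, 0.676]
contact_force: [0.5, -0.2, -0.7]
opening: 0.998
```

>>> carry_out(
  offset=[
    [0, 0, 0.01],
    [0, 0, 0.03],
    [0, 0, 0.04],
    [0, 0, 0.04],
    [0, 0, 0.02],
    [0, 0, 0],
    [0, 0, 0],
  ],
  twist=[0, 0, 0, 0, 0, 0, 0],
)

```text
clock: 12.32
tool_pos: [0.494, -0.0335, 0.2092]
eef_rot: [0.676, -0.209, 0.209, -0.675]
contact_force: [0.2, 0.7, 0.1]
opening: 0.998
```

>>> carry_out(
  offset=[
    [0.01, -0.03, 0],
    [0.01, -0.04, 0],
    [0.01, -0.04, 0],
    [0.01, -0.04, 0],
    [0.01, -0.04, -0.01],
    [0.01, -0.04, -0.02],
    [0.005, -0.018, -0.02],
    [0, 0, 0],
  ],
  twist=[4, 5, 5, 5, 5, 5, 2.8, 0],
)

```text
clock: 13.32
tool_pos: [0.5573, -0.2824, 0.1565]
eef_rot: [-0.706, 0.019, -0.015, 0.707]
contact_force: [-0.9, -0.7, -0.3]
opening: 0.996
```

```bash
python3 w.py w3
python3 - <<'E'
from h import *
im=snapshot('side');save('s1',im)
a=cv2.resize(im[150:260,280:400],(400,367),interpolation=cv2.INTER_CUBIC)
w=cv2.imread('pics/w3.png')[...,::-1][130:280,240:400];b=cv2.resize(w,(391,367),interpolation=cv2.INTER_CUBIC)
save('c3',np.hstack([a,b]))
E
```

```text
tcp [ 0.5573 -0.2824  0.1565] jaw yaw -2.75
```

View pics/c3.png

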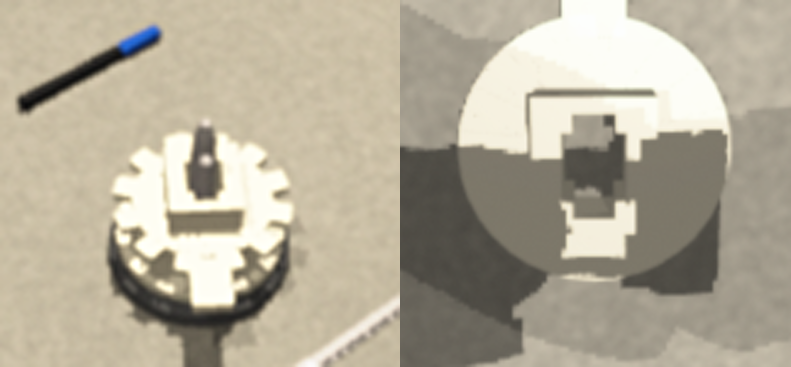

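Run:
```python
from h import *
c=wcam('w3');k=lambda p:(np.array(p,float)-[400,0])/2.446+[240,130]
P=toplane(c,k([(458,145),(731,145),(517,42),(672,42),(597,280)]),.008)[:,:2];ctr,r_=circ(P)
t=toplane(c,k([(594.5,5)]),.008)[0,:2]-ctr;print(ctr,r_,np.degrees(np.arctan2(t[1],t[0])))
C=toplane(c,k([(529,94),(658,94)]),.030)[:,:2];print(C,C.mean(0),np.degrees(np.arctan2(*(C[1]-C[0])[::-1])))
```

```text
[ 0.55927406 -0.28172847] 0.05379215695833201 87.22678710135507
[[ 0.53706998 -0.25263108]
 [ 0.58348093 -0.25487019]] [ 0.56027545 -0.25375063] -2.762114003695411
```

>>> carry_out(
  offset=[
    [0.002, 0.001, -0.02],
    [0, 0, -0.03],
    [0, 0, -0.03],
    [0, 0, -0.025],
    [0, 0, -0.02],
    [0, 0, -0.013],
    [0, 0, 0],
    [0, 0, 0],
  ],
  twist=[0, 0, 0, 0, 0, 0, 0, 0],
)

```text
clock: 14.42
tool_pos: [0.5622, -0.2804, 0.0225]
eef_rot: [0.707, -0.015, 0.016, -0.707]
contact_force: [-0.6, -0.1, 0.3]
opening: 0.998
```

>>> carry_out(
  offset=[
    [0, 0, 0],
    [0, 0, 0],
    [0, 0, 0],
    [0, 0, 0],
    [0, 0, 0],
    [0, 0, 0],
  ],
  twist=[0, 0, 0, 0, 0, 0],
  grip=0.03,
  newtons=25,
)

```text
clock: 15.18
tool_pos: [0.5609, -0.2804, 0.0217]
eef_rot: [0.707, -0.016, 0.015, -0.707]
contact_force: [-1.7, 1.0, 2.2]
opening: 0.517
```

>>> carry_out(
  offset=[
    [0, 0, 0.02],
    [0, 0, 0.03],
    [0, 0, 0.04],
    [0, 0, 0.04],
    [0, 0, 0.04],
    [0, 0, 0.02],
    [0, 0, 0],
    [0, 0, 0],
  ],
  twist=[0, 0, 0, 0, 0, 0, 0, 0],
)

```text
clock: 16.18
tool_pos: [0.561, -0.2802, 0.2112]
eef_rot: [-0.707, 0.016, -0.015, 0.707]
contact_force: [-0.2, 0.1, -2.0]
opening: 0.514
```

>>> carry_out(
  offset=[
    [-0.005, 0.02, 0],
    [-0.01, 0.038, 0],
    [-0.01, 0.04, 0],
    [-0.01, 0.04, 0],
    [-0.01, 0.04, 0],
    [-0.01, 0.04, 0],
    [-0.0105, 0.03, 0],
    [0, 0, 0],
  ],
  twist=[-4, -5, -5, -5, -5, -5, -2.6, 0],
)

```text
clock: 17.18
tool_pos: [0.4947, -0.0293, 0.211]
eef_rot: [-0.676, 0.207, -0.205, 0.677]
contact_force: [0.9, -0.2, -2.1]
opening: 0.518
```

```bash
python3 w.py w4
```

```text
tcp [ 0.4947 -0.0293  0.211 ] jaw yaw -33.84
```

>>> carry_out(
  offset=[
    [0.0005, -0.003, -0.01],
    [0, 0, -0.02],
    [0, 0, -0.02],
    [0, 0, -0.01],
    [0, 0, 0],
    [0, 0, 0],
  ],
  twist=[0, 0, 0, 0, 0, 0],
)

```text
clock: 17.98
tool_pos: [0.497, -0.0356, 0.1521]
eef_rot: [-0.676, 0.208, -0.208, 0.676]
contact_force: [0.1, 0.1, -1.8]
opening: 0.52
```

>>> carry_out(
  offset=[
    [0, 0, -0.006],
    [0, 0, -0.006],
    [0, 0, -0.006],
    [0, 0, -0.004],
    [0, 0, -0.004],
    [0, 0, 0],
  ],
  twist=[0, 0, 0, 0, 0, 0],
)

```text
clock: 18.73
tool_pos: [0.4964, -0.0353, 0.1254]
eef_rot: [0.676, -0.208, 0.207, -0.676]
contact_force: [-0.5, 0.6, -1.4]
opening: 0.518
```

>>> carry_out(
  offset=[
    [-0.001, 0.002, 0],
    [0, 0, -0.006],
    [0, 0, -0.006],
    [0, 0, -0.006],
    [0, 0, -0.003],
    [0, 0, 0],
    [0, 0, 0],
  ],
  twist=[0, 0, 0, 0, 0, 0, 0],
)

```text
clock: 19.6
tool_pos: [0.4956, -0.0333, 0.1048]
eef_rot: [-0.676, 0.208, -0.208, 0.676]
contact_force: [1.0, 0.1, -1.8]
opening: 0.52
```

Underside is about 0.083, so 2–3 mm remain; I'll lower and release.

>>> carry_out(
  offset=[
    [0, 0, -0.002],
    [0, 0, 0],
  ],
  twist=[0, 0],
)

```text
clock: 19.85
tool_pos: [0.4955, -0.0333, 0.1027]
eef_rot: [0.676, -0.208, 0.208, -0.676]
contact_force: [0.3, -0.4, -1.3]
opening: 0.517
```

>>> carry_out(
  offset=[
    [0, 0, 0],
    [0, 0, 0],
    [0, 0, 0],
    [0, 0, 0],
    [0, 0, 0],
    [0, 0, 0],
  ],
  twist=[0, 0, 0, 0, 0, 0],
  grip=0.088,
)

```text
clock: 20.6
tool_pos: [0.4956, -0.0333, 0.1027]
eef_rot: [-0.676, 0.208, -0.208, 0.676]
contact_force: [-0.7, 0.2, 1.0]
opening: 1.003
```

>>> carry_out(
  offset=[
    [0, 0, 0.01],
    [0, 0, 0.03],
    [0, 0, 0.04],
    [0, 0, 0.03],
    [-0.03, -0.03, 0],
    [-0.03, -0.04, 0],
    [-0.02, -0.04, 0],
    [0, -0.04, 0],
  ],
  twist=[0, 0, 0, 0, 0, 0, 0, 0],
)

```text
clock: 21.6
tool_pos: [0.4135, -0.1845, 0.2135]
eef_rot: [0.676, -0.208, 0.207, -0.676]
contact_force: [1.0, -0.2, -0.5]
opening: 1.001
```

>>> carry_out(
  offset=[
    [0, -0.04, 0],
    [0.01, -0.04, 0],
    [0.01, -0.04, 0],
    [0.01, -0.03, 0],
    [0, 0, 0],
  ],
  twist=[0, 0, 0, 0, 0],
)

```text
clock: 22.22
tool_pos: [0.4455, -0.3359, 0.2131]
eef_rot: [0.676, -0.209, 0.21, -0.675]
contact_force: [0.3, 0.1, -0.4]
opening: 1.0
```

Run:
```python
from h import *
im=snapshot('side');save('s2',im);t=snapshot('top');save('t2',t)
a=cv2.resize(im[150:260,280:400],(400,367),interpolation=cv2.INTER_CUBIC)
b=cv2.resize(t[158:238,296:382],(394,367),interpolation=cv2.INTER_CUBIC)
save('c4',np.hstack([a,b]))
```

```text
(no output)
```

View pics/c4.png

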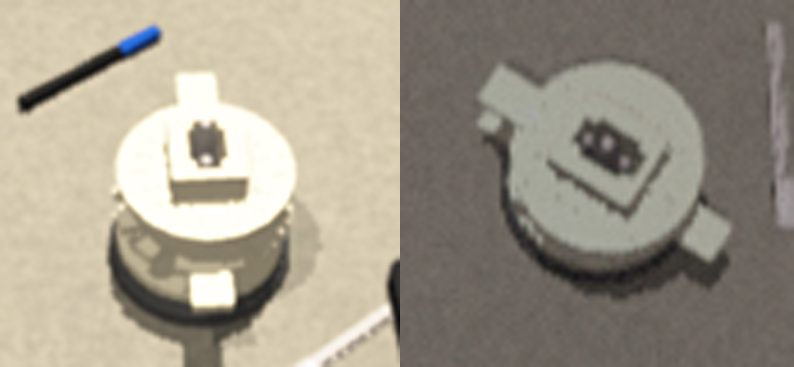

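Run:
```python
from h import *
k=lambda p:np.array(p,float)*[86/394,80/367]-[400*86/394,0]+[296,158]
c=camera_params('top')
P=toplane(c,k([(527,90),(600,60),(665,80),(704,150),(690,215),(511,190),(560,243),(625,255)]),.088)[:,:2];print(circ(P))
t=toplane(c,k([(493,81)]),.088)[0,:2]-circ(P)[0];print(np.linalg.norm(t),np.degrees(np.arctan2(t[1],t[0])))
# height from side: rim left/right extremes & front tangent
c=camera_params('side');g=lambda p:np.array(p,float)*[.3,.3]+[280,150]
for z in(.08,.088,.096):print(z,circ(toplane(c,g([(115,170),(297,172),(207,100),(205,241),(140,217),(270,218),(140,124),(272,124)]),z)[:,:2]))
```

```text
(array([ 0.4927494 , -0.03462916]), np.float64(0.05631080338526116))
0.07628103878842508 54.097508412059284
0.08 (array([ 0.49990561, -0.03038543]), np.float64(0.056321149403417085))
0.088 (array([ 0.49534127, -0.03548397]), np.float64(0.05558672329128767))
0.096 (array([ 0.49077692, -0.04058251]), np.float64(0.05485229717915885))
```

The top view and the side view at z = 0.088 agree with the hub position, so the disc is fully seated. Handing in.

```bash
python3 -c "
from plant import job;print(job.finish_job())"
```

```text
the job is handed in; nothing more can be done
None
```

I lowered the white toothed disc onto the hub with its tab opposite the mounted tab. The white smooth tabbed disc went on top of it with its tab above the mounted one. I left the brown, red and tabless look-alikes alone and handed the job in at about 22 s.

- **Toothed disc:** the side picture taken after release showed it level on the mounted disc, with its tab on the opposite side. I judged this by eye only and did not measure its height.
- **Smooth disc position:** fits assuming the disc's top face at its seated height of 88 mm put its centre within about 3 mm of the hub axis, in both the top and side views. The tab measured about 54° against 55–56° for the mounted tab.
- **Weakest check:** those fits gave a disc radius of about 56 mm against the true 54 mm. I put this down to reading points off an enlarged crop, so the camera height check is only good to a few millimetres. The TCP was at 0.103 m when I let the disc go, which puts its underside at about 81 mm, so it had about 1 mm left to drop.
- **Forces:** readings after each move stayed within about 3 N per axis, and the gripper was well clear of everything at the end.

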